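# Slide a bit hanger onto the bench rail until the catch snaps

## Task

Pick up the loose black bit hanger by its yellow fin, thread it onto the open, tapered end of the aluminium rail and slide it along over the orange sprung catch until the catch snaps up behind it. The stop is clamped at an unknown place along the rail, so feel for it and push gently, never ramming the rail or the stop. Then let go, leaving the hanger level and captive on the rail, and leave the other things on the bench where they are.

Things in the scene. Friction and masses are not known exactly. Their poses are not given: they have to be found in the camera images.
- hanger: Loose bit hanger, 110 to 210 g: black plastic saddle 69 wide (x) x 44 long (y) x 85 high, same after a half turn, standing on the table. Origin: centre of its underside, z up. Three short driver bits on each flank (tops 48 up). A roof 7 thick, 37 wide and 44 long lies 43 to 50 up. Fits the rail only from its open end; seated, it rests with its origin 39 above the table.
- hanger_fin (a point): Middle of the hanger's yellow grip fin, 67 above the hanger's origin. The fin is 14 wide (x) and 30 long (y), from 50 to 85 above the origin; nothing stands beside it above the roof.
- hanger_tunnel (a point): Middle of the hanger's tunnel, 39 above its origin. The tunnel runs right through along the hanger's y: 27 wide (x) and 8 high (35 to 43 above the origin). Below it two lips 5 thick leave a slot 15 wide for the rail's web; below the lips (0 to 30) the space is 27 wide and open downwards.
- rail: Bit rack, fixed, placed anew each time: wooden foot 100 x 240 x 20 with an aluminium T-rail. Origin on the table under the rail's centre line; the rail runs along y, z up. Web 8 thick, y -94 to 122. Flange 24 wide, 77 to 82 above the table, y -90 to 122; its 3 thick nose tapers from 24 wide at y -90 to 18 at y -100, the open end. The hanger goes on towards +y. Keep the push under 14 N.
- rail_mouth (a point): Centre of the flange's cross-section at the tip of the open end: (0, -100, 79.5) mm in the rail's frame.
- rail_end (a point): Centre of the flange's far end, y = 122, 79.5 up, in the rail's frame. Before it a red stop is clamped, at an offset u of 0 to 45 that is not reported. Its black rubber buffer faces the hanger at y = u + 42, gives way at 4 N/mm for 4.5 mm, then is hard. The red block behind begins at y = u + 54 and stands 14 above the flange. On release the buffer presses the hanger back on the catch.
- catch (a joint): How far the orange sprung catch on the flange is pressed down, m: 0 fully up (6 mm above the flange), 0.003 to 0.006 under the hanger, 0 again once snapped up behind it. Its back face is at y = u (see rail_end), its ramp begins at y = u - 20. Riding over it takes 1 to 4 N. The hanger must squeeze the buffer about 2 mm (8 N) before the catch clears its tail.
- bit_block: Bystander: black block 30 x 30 x 30 with four upright bits, 70 high in all, loose. Origin: centre of its underside.
- parts_box: Bystander: open orange plastic box 110 x 160 x 45, loose. Origin: centre of its underside.
- jar: Bystander: amber jar, 56 across and 70 high, loose. Origin: centre of its underside.
Mind the look-alikes: they are no part of the job. What is shaped like the hanger but blue or red is not meant.

How it is judged:
On the way, in this order (a step that is already met when the one before it is completed fails the run):
1. the hanger is threaded onto the rail from its open end, still short of the catch (y of hanger in the frame of rail between -0.08 and -0.025 m and x of hanger in the frame of rail between -0.004 and 0.004 m and z of hanger in the frame of rail between 0.036 and 0.045 m and value of joint catch below 0.001 m), for 0.05 s.
2. the hanger rides over the catch and presses it down (value of joint catch above 0.003 m and contact force between hanger and rail above 0.3 N and x of hanger in the frame of rail between -0.004 and 0.004 m), for 0.05 s.
At the end, for the whole second after the job is handed in: The hanger sits on the rail beyond the catch (its origin past y = +12 mm in the rail's frame, within 4 mm of the centre line, 36 to 45 mm above the table, level and along the rail within 0.12 rad), the catch has snapped up behind it (within 1.5 mm of fully up), and the hanger is at rest and let go (value of joint catch below 0.0015 m and y of hanger in the frame of rail above 0.012 m and x of hanger in the frame of rail between -0.004 and 0.004 m and z of hanger in the frame of rail between 0.036 and 0.045 m and angle between the y axis of hanger and the y axis of rail, either way round below 0.12 rad and angle between hanger's own z axis and vertical below 0.12 rad and linear speed of hanger below 0.01 m/s); the robot touches nothing.
It fails at once if the hanger is rammed against the rail, the catch or the stop (more than 22 N, all contacts added up) (contact force between hanger and rail above 22 N).
It fails at once if the arm or gripper knocks the rack (more than 22 N, all contacts added up) (contact force between the arm and rail above 22 N).
It fails at once if the bit block is shifted by more than 20 mm (distance of bit_block from where it was at the start of the episode above 0.02 m).
It fails at once if the parts box is shifted by more than 20 mm (distance of parts_box from where it was at the start of the episode above 0.02 m).
It fails at once if the jar is shifted by more than 20 mm (distance of jar from where it was at the start of the episode above 0.02 m).
It also fails if it takes over 61 s, if anything falls off the work surface, if the arm or the gripper's body presses on something with over 40 N, if the wrist force passes 120 N, or if a joint passes its speed limit or range.

## Robot

A 6-joint arm with a two-finger parallel gripper is mounted at the origin on the work surface. World frame = base frame: x ahead of the robot, y to its left, z up, the work surface at z = 0. Lengths are in m, angles in rad, forces in N, time in s.
With the tool pointing down it reaches from about 0.275 to 0.85 m from the base axis. Payload 5.2 kg.
Tool frame: the origin (TCP) lies at the very end of the fingers, on their centre line; the grasp point (between the pads) lies 19 mm behind it; z points along the fingers, y is the line along which they close (so a half turn about z gives the same grasp; the last joint's range is limited). The gripper opens to 85 mm and grips with 20 to 120 N. Pads are 22 mm wide; open, the fingers measure 114 mm over their backs; the gripper's body (76 mm by 85 mm) begins 54 mm behind the grasp point. The pads swing forward as they close: fully open they stand 13 mm farther back than shut.
Start: joints at [-1.485, 0.259, 1.535, -0, 1.348, -0.203], TCP at [0.157, -0.527, 0.231] pointing down, gripper open.
Joint ranges: [-3.14, 3.14], [-0.91, 2.08], [0.19, 2.58], [-1.22, 4.36], [0.22, 2.71], [-3.12, 3.12]. Speed limits (rad/s): [2.57, 2.57, 3.14, 3.14, 3.14, 3.14].

## Interface

Orientations are given as a 3x3 rotation matrix whose columns are the frame's x, y, z axes.
In Python, from cell import state, optics, order gives the robot as it stands.
- The arm moves only by the tool play_rows, never from a script. Its argument "moves" is a list of rows, each an object of numbers: "gripper": the finger opening in m, from 0 to 0.0854; "x", "y", "z": the shift along the tool's x, y, z in m; "twist": the turn about the tool's z in degrees. In form: [{"gripper": .., "x": .., "y": .., "z": .., "twist": ..}, ...]. A call has 1 to 20 rows; each row is the pose to reach, as a shift and turn from the pose commanded when the call began, along the tool's axes at that moment; what a row does not reach only later rows make up. A row lasts 1/12 s, in which the tool goes at most 41.7 mm and 7.16 degrees, less where a joint would pass 70% of its speed; a pose out of reach is approached as far as the arm can. A call with a gripper value outside its range is refused whole. The fingers move at their own pace and stop on an object; "force" is the grip in N (left out, the last holds). Time passes only in rows, so rows that repeat a pose let the fingers close. It gives the time, the measured TCP pose, the force, the opening and the grip force at its end, in the units of the state.
- state(): the state, without advancing time (a new reading comes with each control period).
- optics.capture(name): name is "side" or "top" or "wrist"; returns a dict with "frame" (420x560x3 uint8, blue, green, red), "depth" (420x560 float32, m along the optical axis (not along the pixel's ray), 0 where there is no reading), "fx", "fy", "cx", "cy" (pixels), "xyz" and "orientation" of the camera in the world; the wrist camera has in their place "T_tool_cam" (4x4, takes a point from camera to tool coordinates, whose origin is the TCP and whose axes are the flange's). Camera axes: x right, y up, looking along -z (the intrinsics and any distortion apply to the point x, -y, -z); pixel columns grow to the right and rows downward; lengths in m; the calibration is good to about 2 mm. A picture is of the moment at which its call begins: read the wrist's pose just before it.
- order.close_job(): hands the job in; it is judged then, once.
Trained networks look in a picture, given as the dict that the camera call returned (one of the last four; its "shot" number tells which), for a name from the list of things; names that differ only in an ending like _2 or _b are one class to them, and where a whole thing is asked for, a point or a joint stands for the part that bears it (a point fixed in the world has none). Each returns a list of dicts, best first, with "conf" (0 to 1); they miss things now and then, are a little off and sometimes report something else, mostly with a low value. They report only what shows in the picture. A call takes as long as a camera call. They do not tell look-alikes from the thing itself.
- optics.spot_in(name, picture): "rect" ([left, top, right, bottom] in pixels, round what is visible of it).
- optics.mark_of(name, picture): "position" ([column, row] in pixels: a listed point, or the origin of a listed thing).
The state is a dict: "clock": time; "qpos": joint angles; "joint_velocities": joint speeds; "joint_torque": joint torques, N m; "ee_pos": TCP position; "orientation": TCP orientation; "ft_force": force on the tool from outside, world axes, zero at the start; "ft_torque": the same for the moment, N m; "gripper_width": finger opening in m; "finger_force": force on a finger pad.
Only numpy, scipy, OpenCV 4.12 (cv2) and the standard library are available. Lean on these libraries where they do the work, as an engineer would, in place of code of your own. Each camera call takes 0.05 s, during which the arm holds its last target. There are 200 camera calls.

## Working session

There is one attempt and no reset: what is moved stays moved. The work goes in short steps, Python scripts to look and compute and a tool call to move; the robot and the scene stay as the last step left them, time stands still between calls to the robot, and variables do not carry over. Pictures are saved under pics/ and viewed, at most 10 in all, crops included, and the job is handed in when it is done.

Besides the shell and the picture viewer there is one more tool, called after "Request:" by a JSON object that holds its "method" and its "body", one argument or row to a line. play_rows: Moves the arm, as the interface text tells. Its arguments: {"type":"object","properties":{"moves":{"type":"array","items":{"type":"object","properties":{"gripper":{"type":"number"},"x":{"type":"number"},"y":{"type":"number"},"z":{"type":"number"},"twist":{"type":"number"}}}},"force":{"type":"number"}},"required":["moves"]}

```bash
mkdir -p pics; ls; cat > h.py <<'E'
import numpy as np, cv2
from cell import state, optics, order
def world(p,u,v,st=None,d=None):
    d = float(p["depth"][int(round(v)),int(round(u))]) if d is None else d
    c=np.array([(u-p["cx"])/p["fx"]*d, -(v-p["cy"])/p["fy"]*d, -d])
    if "xyz" in p: return np.array(p["xyz"])+np.array(p["orientation"])@c
    T=np.array(p["T_tool_cam"]); c=T[:3,:3]@c+T[:3,3]
    return np.array(st["ee_pos"])+np.array(st["orientation"])@c
def cloud(p,st=None):
    d=p["depth"]; v,u=np.mgrid[:d.shape[0],:d.shape[1]]
    c=np.stack([(u-p["cx"])/p["fx"]*d, -(v-p["cy"])/p["fy"]*d, -d],-1)
    if "xyz" in p: return c@np.array(p["orientation"]).T+np.array(p["xyz"])
    T=np.array(p["T_tool_cam"]); c=c@T[:3,:3].T+T[:3,3]
    return c@np.array(st["orientation"]).T+np.array(st["ee_pos"])
E
python3 - <<'E'
from h import *
s=state(); print(s)
for n in("top","side"):
    p=optics.capture(n); cv2.imwrite(f"pics/{n}0.png",p["frame"])
    print(n,[k for k in p],p["fx"],p.get("xyz"))
    for t in("hanger","hanger_fin","rail_mouth","rail_end","catch","rail"):
        for m in optics.mark_of(t,p)[:4]:
            u,v=m["position"]; 
            if 0<=u<560 and 0<=v<420: print(t,round(m["conf"],2),np.round([u,v]),np.round(world(p,u,v),3))
E
```

```text
pics
{'clock': 0.0, 'qpos': array([-1.48474687e+00,  2.59383502e-01,  1.53611606e+00,  2.88328257e-05,
        1.34800432e+00, -2.02780751e-01]), 'joint_velocities': array([-0.00083288,  0.00053089, -0.00068694,  0.0014086 ,  0.0005571 ,
        0.0003273 ]), 'joint_torque': array([ 1.22468893e-03, -4.46033120e+01, -2.90571839e+01, -1.32979330e-04,
        1.15894427e-02,  5.43528614e-06]), 'ee_pos': array([ 0.15665189, -0.5266533 ,  0.23043967]), 'orientation': array([[ 9.58579573e-01,  2.84824828e-01, -1.36241290e-04],
       [ 2.84824562e-01, -9.58577766e-01,  1.90657548e-03],
       [ 4.12442162e-04, -1.86640917e-03, -9.99998173e-01]]), 'ft_force': array([-0.2340259 , -0.59549625, -0.63841737]), 'ft_torque': array([-0.01875425, -0.02311023,  0.02657305]), 'finger_force': 0.0, 'gripper_width': 0.08530409799706389}
top ['frame', 'depth', 'fx', 'fy', 'cx', 'cy', 'xyz', 'orientation', 'shot'] 544.8934900685205 [0.26986831 0.02317304 1.52584766]
hanger 0.86 [433. 278.] [ 0.414 -0.385  0.063]
hanger 0.84 [384. 300.] [ 0.348 -0.25   0.084]
hanger 0.62 [402. 257.] [ 0.464 -0.299  0.083]
hanger_fin 0.72 [435. 275.] [ 0.419 -0.383  0.089]
hanger_fin 0.64 [399. 260.] [ 0.461 -0.298  0.047]
hanger_fin 0.57 [389. 299.] [ 0.352 -0.266  0.084]
rail_mouth 0.69 [285. 231.] [0.517 0.016 0.078]
rail_end 0.72 [205. 222.] [0.53  0.233 0.083]Traceback (most recent call last):
  File "<stdin>", line 7, in <module>
ValueError: it knows: bit_block, hanger, hanger_fin, hanger_tunnel, jar, parts_box, rail, rail_end, rail_mouth
```

```bash
python3 - <<'E'
from h import *
p=optics.capture("side"); cv2.imwrite("pics/side0.png",p["frame"])
for t in("hanger","hanger_fin","rail_mouth","rail_end","rail"):
        for m in optics.mark_of(t,p)[:4]:
            u,v=m["position"]; 
            if 0<=u<560 and 0<=v<420: print(t,round(m["conf"],2),np.round([u,v]),np.round(world(p,u,v),3))
E
python3 -c "
import cv2;a=cv2.imread('pics/top0.png');cv2.imwrite('pics/t.png',cv2.resize(a[170:350,150:500],None,fx=2.2,fy=2.2))"
```

```text
hanger 0.75 [345. 151.] [ 0.414 -0.401 -0.006]
hanger 0.65 [369. 179.] [ 0.346 -0.253 -0.004]
hanger_fin 0.93 [344. 133.] [ 0.424 -0.381  0.073]
hanger_fin 0.67 [373. 157.] [ 0.345 -0.25   0.075]
hanger_fin 0.65 [331. 151.] [ 0.464 -0.295  0.061]
rail_mouth 0.59 [315. 213.] [ 0.505 -0.084 -0.003]
rail_end 0.98 [304. 277.] [0.533 1.021 0.919]
rail 0.8 [310. 262.] [0.517 0.197 0.09 ]
```

View pics/t.png

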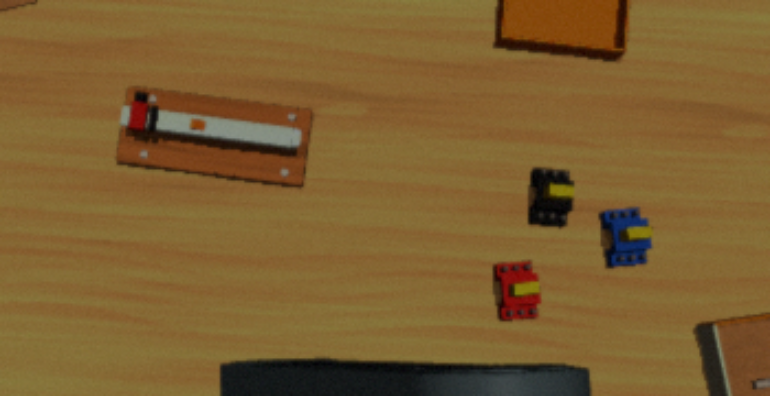

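View pics/side0.png

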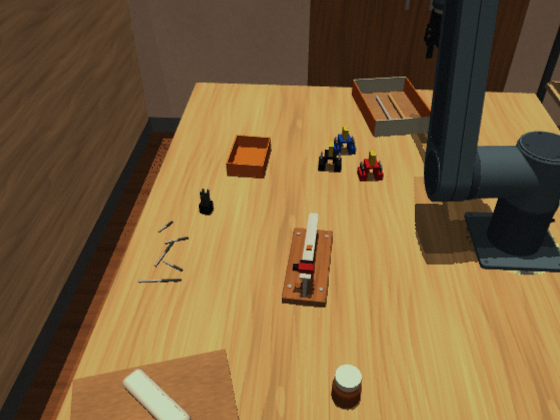

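The look-alikes in the top view are black (401,259), blue (434,276) and red (385,301). The loose black one at (401,259) is the target. The rail's open end is at about (285,231) and the stop is near the left end. Next I'll measure rail and hanger yaw from the depth images.

```bash
python3 - <<'E'
from h import *
p=optics.capture("top"); W=cloud(p); f=p["frame"].astype(int)
x,y,z=W[...,0],W[...,1],W[...,2]
# flange: bright/grey at z~.08
m=(np.abs(z-.0795)<.012)&(x>.45)&(x<.6)&(y>-.02)&(y<.3)&(f.min(-1)>110)
P=W[m]; print(m.sum(),P.mean(0))
c,s,vt=np.linalg.svd((P-P.mean(0))[:,:2],full_matrices=False); d=vt[0]*np.sign(vt[0,1]); print("dir",d,"yaw",np.degrees(np.arctan2(-d[0],d[1])))
t=(P-P.mean(0))[:,:2]@d; print("tip",P.mean(0)[:2]+d*t.min(),"far",P.mean(0)[:2]+d*t.max())
# fin: yellow
m=(f[...,2]>130)&(f[...,1]>120)&(f[...,0]<60)&(np.abs(x-.462)<.05)&(np.abs(y+.298)<.035)
m[:250]=0
P=W[m&(z>.06)]; print(m.sum(),P.mean(0),z[m].max())
r=cv2.minAreaRect(np.argwhere(m)[:,::-1].astype(np.float32)); print(r)
s=state();R=s["orientation"]; print(np.degrees(np.arctan2(R[1,0],R[0,0])))
v=np.array([.462,-.298,.23])-s["ee_pos"]; print(R.T@v)
p=optics.capture("wrist"); print(p["T_tool_cam"],p["fx"])
E
```

```text
482 [0.51933298 0.10391096 0.08239071]
dir [0.07278984 0.9973473 ] yaw -4.174242049471158
tip [0.51278735 0.01422442] far [0.52880944 0.23375489]
16 [ 0.46526755 -0.30515598  0.08553874] 0.09145851735361243
((405.7884521484375, 256.5577087402344), (8.040761947631836, 2.7456259727478027), 11.309932708740234)
16.54633797305772
[ 0.35796391 -0.13274825  0.00133089]
[[-4.24743834e-04  9.65523661e-01  2.60314963e-01  6.49996576e-02]
 [ 9.99999872e-01  3.38381911e-04  3.76574735e-04 -5.51180110e-04]
 [ 2.75505942e-04  2.60315089e-01 -9.65523681e-01 -1.41951575e-01]
 [ 0.00000000e+00  0.00000000e+00  0.00000000e+00  1.00000000e+00]] 300.0784057600273
```

Request:
{"method": "play_rows", "body": {
  "moves": [
    {"x": 0.358, "y": -0.133, "z": 0.02, "twist": -73},
    {"x": 0.358, "y": -0.133, "z": 0.02, "twist": -73},
    {"x": 0.358, "y": -0.133, "z": 0.02, "twist": -73},
    {"x": 0.358, "y": -0.133, "z": 0.02, "twist": -73},
    {"x": 0.358, "y": -0.133, "z": 0.02, "twist": -73},
    {"x": 0.358, "y": -0.133, "z": 0.02, "twist": -73},
    {"x": 0.358, "y": -0.133, "z": 0.02, "twist": -73},
    {"x": 0.358, "y": -0.133, "z": 0.02, "twist": -73},
    {"x": 0.358, "y": -0.133, "z": 0.02, "twist": -73},
    {"x": 0.358, "y": -0.133, "z": 0.02, "twist": -73},
    {"x": 0.358, "y": -0.133, "z": 0.02, "twist": -73},
    {"x": 0.358, "y": -0.133, "z": 0.02, "twist": -73},
    {"x": 0.358, "y": -0.133, "z": 0.02, "twist": -73},
    {"x": 0.358, "y": -0.133, "z": 0.02, "twist": -73}
  ]
}}

```text
$.moves[0]: bad value
```

```bash
cat > fin.py <<'E'
from h import *
import sys
s=state(); p=optics.capture("wrist"); W=cloud(p,s); f=p["frame"]; hsv=cv2.cvtColor(f,cv2.COLOR_BGR2HSV)
cv2.imwrite(sys.argv[1],f)
print("tcp",s["clock"],s["ee_pos"],"tool x yaw",np.degrees(np.arctan2(s["orientation"][1,0],s["orientation"][0,0])),s["orientation"][2])
for n in("hanger_fin","hanger"):
    for m in optics.mark_of(n,p)[:3]: print(n,round(m["conf"],2),np.round(m["position"]),world(p,*m["position"],s))
m=(hsv[...,0]>18)&(hsv[...,0]<36)&(hsv[...,1]>120)&(hsv[...,2]>60)&(W[...,2]>.045)&(W[...,2]<.10)
n,l,st,ce=cv2.connectedComponentsWithStats(m.astype(np.uint8))
for i in range(1,n):
    if st[i,4]<150: continue
    Q=W[l==i]; zt=np.percentile(Q[:,2],90); T=Q[np.abs(Q[:,2]-zt)<.006]
    r=cv2.minAreaRect((T[:,:2]*1000).astype(np.float32)); print(st[i],np.round(ce[i]),"ztop",zt,"rect mm",r)
E
python3 fin.py pics/w1.png
```

```text
tcp 0.65 [ 0.15666237 -0.52721601  0.23132592] tool x yaw 16.543297287825602 [-1.13418112e-05  2.27915694e-05 -1.00000000e+00]
```

View pics/w1.png

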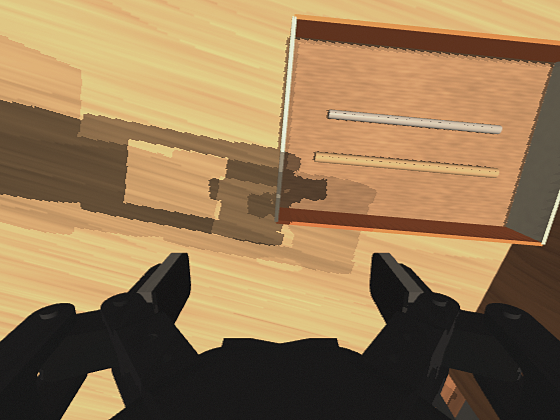

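The move was refused, so that picture only shows the tray beside the start pose. I'll resend with the gripper value in every row.

Request:
{"method": "play_rows", "body": {
  "moves": [
    {"gripper": 0.085, "x": 0.358, "y": -0.133, "z": 0.02, "twist": -73},
    {"gripper": 0.085, "x": 0.358, "y": -0.133, "z": 0.02, "twist": -73},
    {"gripper": 0.085, "x": 0.358, "y": -0.133, "z": 0.02, "twist": -73},
    {"gripper": 0.085, "x": 0.358, "y": -0.133, "z": 0.02, "twist": -73},
    {"gripper": 0.085, "x": 0.358, "y": -0.133, "z": 0.02, "twist": -73},
    {"gripper": 0.085, "x": 0.358, "y": -0.133, "z": 0.02, "twist": -73},
    {"gripper": 0.085, "x": 0.358, "y": -0.133, "z": 0.02, "twist": -73},
    {"gripper": 0.085, "x": 0.358, "y": -0.133, "z": 0.02, "twist": -73},
    {"gripper": 0.085, "x": 0.358, "y": -0.133, "z": 0.02, "twist": -73},
    {"gripper": 0.085, "x": 0.358, "y": -0.133, "z": 0.02, "twist": -73},
    {"gripper": 0.085, "x": 0.358, "y": -0.133, "z": 0.02, "twist": -73},
    {"gripper": 0.085, "x": 0.358, "y": -0.133, "z": 0.02, "twist": -73},
    {"gripper": 0.085, "x": 0.358, "y": -0.133, "z": 0.02, "twist": -73},
    {"gripper": 0.085, "x": 0.358, "y": -0.133, "z": 0.02, "twist": -73}
  ]
}}

```text
clock: 1.97
ee_pos: [0.461, -0.2989, 0.2114]
orientation: [[0.012, 1.0, -0.0], [1.0, -0.012, -0.0], [-0.0, -0.0, -1.0]]
ft_force: [-0.6, -0.2, -0.3]
gripper_width: 0.0851
finger_force: 0.0
```

```bash
python3 fin.py pics/w2.png
```

```text
tcp 1.9667 [ 0.46096345 -0.29888025  0.21141799] tool x yaw 89.2938948053285 [-3.30273675e-04 -2.30808924e-04 -9.99999919e-01]
hanger_fin 0.95 [157. 158.] [ 0.35131507 -0.25855932  0.08369043]
hanger_fin 0.82 [244. 285.] [ 0.42302996 -0.38536909  0.08412611]
hanger_fin 0.73 [285. 204.] [ 0.46486119 -0.30197687  0.08472019]
hanger 0.91 [247. 260.] [ 0.42302585 -0.37408804  0.04837827]
hanger 0.86 [183. 153.] [ 0.36422753 -0.25669599  0.04972704]
hanger 0.85 [282. 187.] [ 0.46240113 -0.28812169  0.07478603]
[141 144  35  37 920] [159. 161.] ztop 0.08498781001854697 rect mm ((346.84423828125, -262.828125), (14.506118774414062, 29.53487205505371), 6.573314666748047)
[278 183  17  38 583] [286. 201.] ztop 0.08507176455208734 rect mm ((465.2381286621094, -302.90155029296875), (29.92009735107422, 13.939596176147461), 89.21319580078125)
[233 267  21  43 676] [243. 288.] ztop 0.08475641728308221 rect mm ((420.0541687011719, -396.8343505859375), (14.214158058166504, 30.430419921875), 8.32603645324707)
```

View pics/w2.png

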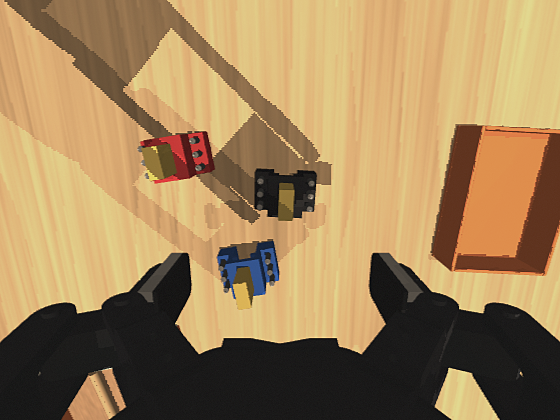

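The black hanger's fin is at (286,201), measuring 30 x 14 mm with its top at 85 mm, as described. Blue (243,288) and red (159,161) are rejected. The tool yaw already matches, so I can descend.

Request:
{"method": "play_rows", "body": {
  "force": 50,
  "moves": [
    {"gripper": 0.05, "x": -0.004, "y": 0.004, "z": 0.03, "twist": 0},
    {"gripper": 0.05, "x": -0.004, "y": 0.004, "z": 0.06, "twist": 0},
    {"gripper": 0.05, "x": -0.004, "y": 0.004, "z": 0.09, "twist": 0},
    {"gripper": 0.05, "x": -0.004, "y": 0.004, "z": 0.12, "twist": 0},
    {"gripper": 0.05, "x": -0.004, "y": 0.004, "z": 0.145, "twist": 0},
    {"gripper": 0.05, "x": -0.004, "y": 0.004, "z": 0.157, "twist": 0},
    {"gripper": 0.05, "x": -0.004, "y": 0.004, "z": 0.157, "twist": 0},
    {"gripper": 0.005, "x": -0.004, "y": 0.004, "z": 0.157, "twist": 0},
    {"gripper": 0.005, "x": -0.004, "y": 0.004, "z": 0.157, "twist": 0},
    {"gripper": 0.005, "x": -0.004, "y": 0.004, "z": 0.157, "twist": 0},
    {"gripper": 0.005, "x": -0.004, "y": 0.004, "z": 0.157, "twist": 0},
    {"gripper": 0.005, "x": -0.004, "y": 0.004, "z": 0.157, "twist": 0},
    {"gripper": 0.005, "x": -0.004, "y": 0.004, "z": 0.157, "twist": 0}
  ]
}}

```text
clock: 3.2
ee_pos: [0.4668, -0.3028, 0.056]
orientation: [[0.008, 1.0, 0.002], [1.0, -0.008, -0.003], [-0.003, 0.002, -1.0]]
ft_force: [0.1, -1.4, 6.6]
gripper_width: 0.0133
finger_force: 49.7
```

Request:
{"method": "play_rows", "body": {
  "moves": [
    {"gripper": 0.005, "x": 0, "y": 0, "z": -0.02, "twist": 0},
    {"gripper": 0.005, "x": 0, "y": 0, "z": -0.05, "twist": 0},
    {"gripper": 0.005, "x": 0, "y": 0, "z": -0.08, "twist": 0},
    {"gripper": 0.005, "x": 0.01, "y": 0.002, "z": -0.11, "twist": 0},
    {"gripper": 0.005, "x": 0.035, "y": 0.006, "z": -0.13, "twist": 1},
    {"gripper": 0.005, "x": 0.065, "y": 0.012, "z": -0.145, "twist": 2},
    {"gripper": 0.005, "x": 0.1, "y": 0.018, "z": -0.145, "twist": 3},
    {"gripper": 0.005, "x": 0.135, "y": 0.024, "z": -0.145, "twist": 3.7},
    {"gripper": 0.005, "x": 0.17, "y": 0.03, "z": -0.145, "twist": 3.7},
    {"gripper": 0.005, "x": 0.205, "y": 0.035, "z": -0.145, "twist": 3.7},
    {"gripper": 0.005, "x": 0.235, "y": 0.04, "z": -0.145, "twist": 3.7},
    {"gripper": 0.005, "x": 0.255, "y": 0.042, "z": -0.145, "twist": 3.7},
    {"gripper": 0.005, "x": 0.267, "y": 0.042, "z": -0.145, "twist": 3.7},
    {"gripper": 0.005, "x": 0.267, "y": 0.042, "z": -0.145, "twist": 3.7},
    {"gripper": 0.005, "x": 0.267, "y": 0.042, "z": -0.145, "twist": 3.7}
  ]
}}

```text
clock: 4.45
ee_pos: [0.5098, -0.0351, 0.1993]
orientation: [[0.071, 0.997, -0.0], [0.997, -0.071, -0.001], [-0.001, -0.0, -1.0]]
ft_force: [0.7, 0.5, -2.9]
gripper_width: 0.0133
finger_force: 49.2
```

```bash
cat > rl.py <<'E'
from h import *
import sys
s=state(); p=optics.capture("wrist"); W=cloud(p,s); f=p["frame"].astype(int)
cv2.imwrite(sys.argv[1],p["frame"])
R=s["orientation"]; e=s["ee_pos"]; print("tcp",s["clock"],e,s["ft_force"],s["gripper_width"]); print(np.round(R,4))
for n in("rail_mouth","hanger_fin","hanger_tunnel","hanger"):
    for m in optics.mark_of(n,p)[:2]: print(n,round(m["conf"],2),np.round(m["position"]),world(p,*m["position"],s))
L=(W-e)@R   # tool coords
m=(np.abs(W[...,2]-.082)<.008)&(L[...,0]>.02)&(np.abs(L[...,1])<.04)&(f.min(-1)>90)
l=cv2.connectedComponentsWithStats(m.astype(np.uint8)); i=1+np.argmax(l[2][1:,4]); m=l[1]==i
Q=W[m]; T=L[m]; print(l[2][i],"z",np.median(Q[:,2]),"tool x range",T[:,0].min(),T[:,0].max())
c=[]
for a in np.arange(T[:,0].min(),T[:,0].max(),.005):
    k=(T[:,0]>=a)&(T[:,0]<a+.005)
    if k.sum()>10:
        lo,hi=T[k,1].min(),T[k,1].max(); c.append((a+.0025,(lo+hi)/2,hi-lo))
c=np.array(c); print(np.round(c*1000,1).tolist())
g=c[(c[:,2]>.021)&(c[:,2]<.028)]; k=np.polyfit(g[:,0],g[:,1],1); print("centre line tool y=%.4f*x+%.5f -> deg %.2f"%(k[0],k[1],np.degrees(np.arctan(k[0]))))
# held hanger: points near tool, dark, heights
h=(np.abs(L[...,0])<.03)&(np.abs(L[...,1])<.045)&(L[...,2]>-.02)&(L[...,2]<.03)
hsv=cv2.cvtColor(p["frame"],cv2.COLOR_BGR2HSV); yl=h&(hsv[...,0]>18)&(hsv[...,0]<36)&(hsv[...,1]>120)&(hsv[...,2]>60)
if yl.sum(): print("fin tool",yl.sum(),L[yl].min(0),L[yl].max(0))
r=h&(L[...,2]>.000)&(L[...,2]<.02)
print("roof/bits",r.sum(),L[r].min(0),L[r].max(0))
E
python3 rl.py pics/w3.png
```

```text
tcp 4.45 [ 0.50979488 -0.03506378  0.19927639] [ 0.67831545  0.47431129 -2.88527556] 0.013282404554957073
[[ 7.100e-02  9.975e-01 -3.000e-04]
 [ 9.975e-01 -7.100e-02 -6.000e-04]
 [-6.000e-04 -2.000e-04 -1.000e+00]]
rail_mouth 0.83 [280. 148.] [0.51230178 0.00960604 0.01912412]
hanger_fin 0.95 [282. 270.] [ 0.51023458 -0.02652495  0.22752835]
hanger_tunnel 0.96 [282. 243.] [ 0.51093756 -0.02018522  0.21334409]
[ 265    0   31  147 4330] z 0.08130080471743886 tool x range 0.05004383778560329 0.1591316819661382
[[52.5, -1.2, 19.6], [57.5, -1.2, 22.9], [62.5, -1.2, 22.7], [67.5, -1.6, 23.4], [72.5, -1.6, 23.4], [77.5, -1.6, 23.2], [82.5, -1.2, 23.9], [87.5, -1.1, 23.8], [92.5, -1.2, 23.7], [97.5, -1.2, 23.5], [102.5, -1.2, 23.4], [107.5, -1.2, 23.3], [112.5, -1.1, 23.2], [117.5, -1.2, 23.1], [122.5, -1.1, 22.9], [127.5, -0.8, 23.6], [132.5, -0.8, 23.4], [137.5, -0.7, 23.4], [142.5, -0.7, 23.2], [147.5, -0.8, 23.1], [152.5, -0.7, 22.9], [157.5, -0.8, 22.8]]
centre line tool y=0.0077*x+-0.00192 -> deg 0.44
fin tool 597 [ 0.00927274 -0.00802105 -0.01999608] [0.01512803 0.00659181 0.00747539]
roof/bits 2660 [-1.54000742e-02 -3.12373067e-02  9.74041232e-06] [0.02208534 0.02891005 0.019996  ]
```

View pics/w3.png

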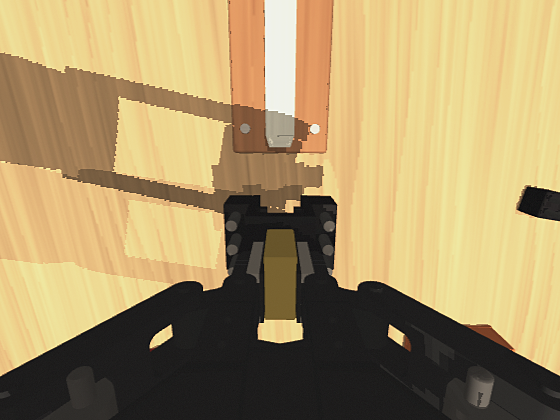

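The wrist view shows the held hanger centred at column 280, with its fin at (280,270). The rail runs straight ahead, also centred at column 280, with its tip at (280,148). They are aligned to within about 0.5 mm and 0.4°. I'll lower to threading height in front of the mouth and check again.

Request:
{"method": "play_rows", "body": {
  "moves": [
    {"gripper": 0.005, "x": 0, "y": -0.0005, "z": 0.02, "twist": 0.4},
    {"gripper": 0.005, "x": 0, "y": -0.0005, "z": 0.045, "twist": 0.4},
    {"gripper": 0.005, "x": 0, "y": -0.0005, "z": 0.07, "twist": 0.4},
    {"gripper": 0.005, "x": 0, "y": -0.0005, "z": 0.09, "twist": 0.4},
    {"gripper": 0.005, "x": 0, "y": -0.0005, "z": 0.1, "twist": 0.4},
    {"gripper": 0.005, "x": 0, "y": -0.0005, "z": 0.103, "twist": 0.4},
    {"gripper": 0.005, "x": 0, "y": -0.0005, "z": 0.103, "twist": 0.4},
    {"gripper": 0.005, "x": 0, "y": -0.0005, "z": 0.103, "twist": 0.4}
  ]
}}

```text
clock: 5.37
ee_pos: [0.5104, -0.0356, 0.0973]
orientation: [[0.08, 0.997, 0.002], [0.997, -0.08, -0.0], [-0.0, 0.002, -1.0]]
ft_force: [0.1, -0.4, -1.1]
gripper_width: 0.0129
finger_force: 49.1
```

```bash
cat >> rl.py <<'E'
# roof front strip & flange in tool z ; column profile
for a in np.arange(.010,.0221,.003):
    k=(np.abs(L[...,0]-a)<.0015)&(np.abs(L[...,1])<.03)&(L[...,2]<.03)
    for y0 in(-.015,-.01,.01,.015):
        q=k&(np.abs(L[...,1]-y0)<.0025)
        if q.sum()>3: print(round(a,3),y0,"toolz",np.round(np.median(L[q][:,2])*1000,1),end=" | ")
    print()
for r_ in range(120,250,12):
    k=np.where(m[r_])[0]
    hk=np.where(h[r_])[0]
    print(r_, (k.min(),k.max()) if len(k) else None, (hk.min(),hk.max()) if len(hk) else None)
print("cx",p["cx"])
E
python3 rl.py pics/w4.png
```

```text
tcp 5.3667 [ 0.5104042  -0.03564826  0.09728301] [ 0.12617099 -0.44354398 -1.08017782] 0.012918394058281648
[[ 7.980e-02  9.968e-01  1.600e-03]
 [ 9.968e-01 -7.980e-02 -5.000e-04]
 [-4.000e-04  1.600e-03 -1.000e+00]]
rail_mouth 0.69 [279. 161.] [0.51227216 0.00596884 0.01800969]
hanger_fin 0.56 [282. 270.] [ 0.51090954 -0.02707953  0.12527188]
hanger_tunnel 0.64 [281. 244.] [ 0.51126724 -0.02091299  0.11230371]
hanger 0.8 [278. 225.] [ 0.50968277 -0.01880367  0.09053702]
[ 250    0   52  159 7662] z 0.0813110730203628 tool x range 0.04994567421631312 0.12280905118476221
[[52.4, -2.6, 20.4], [57.4, -2.4, 23.7], [62.4, -2.4, 23.7], [67.4, -2.6, 23.9], [72.4, -2.6, 23.8], [77.4, -2.6, 23.6], [82.4, -2.7, 23.7], [87.4, -2.8, 23.7], [92.4, -2.6, 23.9], [97.4, -2.4, 23.8], [102.4, -2.7, 24.0], [107.4, -2.7, 23.8], [112.4, -2.7, 23.6], [117.4, -2.8, 23.7], [122.4, -2.9, 23.5]]
centre line tool y=-0.0059*x+-0.00209 -> deg -0.34
fin tool 602 [ 0.00929988 -0.0079613  -0.01998315] [0.01508    0.00657498 0.00811374]
roof/bits 2638 [-0.01530009 -0.0312873   0.00013178] [0.0219254  0.02890746 0.01
[... 201 characters left out ...]
z -47.7 | 
0.016 -0.015 toolz -78.3 | 0.016 -0.01 toolz -79.9 | 0.016 0.01 toolz -78.2 | 0.016 0.015 toolz -78.0 | 
0.019 -0.015 toolz -95.9 | 0.019 -0.01 toolz -96.3 | 0.019 0.01 toolz -96.1 | 0.019 0.015 toolz -96.1 | 
0.022 -0.015 toolz 6.5 | 0.022 -0.01 toolz 6.5 | 0.022 0.01 toolz 5.5 | 0.022 0.015 toolz 7.4 | 
120 (np.int64(253), np.int64(300)) None
132 (np.int64(254), np.int64(300)) None
144 (np.int64(256), np.int64(298)) None
156 (np.int64(260), np.int64(294)) None
168 None None
180 None None
192 None None
204 None (np.int64(250), np.int64(250))
216 None (np.int64(229), np.int64(329))
228 None (np.int64(226), np.int64(333))
240 None (np.int64(230), np.int64(329))
cx 279.7939609328112
```

View pics/w4.png

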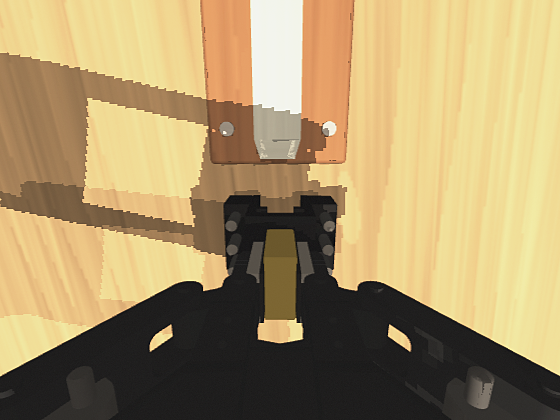

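The tip is now at about (277,156) and the hanger's centre is near column 279.5. The hanger therefore sits about 1.2 mm to the rail's right and 1 mm high. I'll correct by small amounts and re-measure.

Request:
{"method": "play_rows", "body": {
  "moves": [
    {"gripper": 0.005, "x": 0.01, "y": -0.0011, "z": 0.001, "twist": -0.3},
    {"gripper": 0.005, "x": 0.018, "y": -0.0011, "z": 0.001, "twist": -0.3},
    {"gripper": 0.005, "x": 0.018, "y": -0.0011, "z": 0.001, "twist": -0.3},
    {"gripper": 0.005, "x": 0.018, "y": -0.0011, "z": 0.001, "twist": -0.3}
  ]
}}

```text
clock: 5.95
ee_pos: [0.5098, -0.0162, 0.0953]
orientation: [[0.073, 0.997, -0.0], [0.997, -0.073, -0.0], [-0.0, -0.0, -1.0]]
ft_force: [0.9, -0.9, -1.1]
gripper_width: 0.0132
finger_force: 49.2
```

```bash
python3 rl.py pics/w5.png | grep -v toolz
```

```text
tcp 5.95 [ 0.5097809  -0.01619253  0.09534846] [ 0.89265145 -0.91166893 -1.0810968 ] 0.013150910277094694
[[ 7.260e-02  9.974e-01 -1.000e-04]
 [ 9.974e-01 -7.260e-02 -0.000e+00]
 [-0.000e+00 -1.000e-04 -1.000e+00]]
rail_mouth 0.69 [285. 196.] [ 5.13636517e-01 -4.85238764e-03 -7.27822808e-05]
hanger_fin 0.89 [280. 271.] [ 0.50934212 -0.00838692  0.12333547]
hanger_tunnel 0.8 [278. 245.] [ 0.5090073  -0.00166748  0.11063995]
hanger 0.73 [276. 226.] [5.08061892e-01 2.25734327e-04 8.87787951e-02]
hanger 0.61 [280.  30.] [0.51710974 0.09293161 0.08084367]
[ 256    0   53  196 9441] z 0.08129556395132312 tool x range 0.030505859500257297 0.12205809046070092
[[33.0, 0.0, 19.8], [38.0, 0.2, 23.2], [43.0, -0.0, 23.7], [48.0, -0.0, 23.5], [53.0, 0.2, 23.7], [58.0, 0.2, 23.5], [63.0, 0.0, 23.9], [68.0, -0.0, 23.7], [73.0, 0.2, 23.9], [78.0, 0.2, 23.7], [83.0, 0.2, 23.6], [88.0, 0.2, 23.4], [93.0, 0.2, 24.2], [98.0, 0.2, 24.0], [103.0, 0.2, 23.7], [108.0, 0.4, 23.8], [113.0, 0.4, 23.7], [118.0, 0.4, 23.5], [123.0, 0.1, 23.6]]
centre line tool y=0.0030*x+-0.00007 -> deg 0.17
fin tool 594 [ 0.00941387 -0.00796058 -0.01996035] [0.0151052  0.00661612 0.007934  ]
roof/bits 2641 [-1.53164002e-02 -3.12576938e-02  7.09386991e-05] [0.02194969 0.02902683 0.01996074]
120 (np.int64(258), np.int64(305)) None
132 (np.int64(259), np.int64(305)) None
144 (np.int64(259), np.int64(305)) None
156 (np.int64(259), np.int64(304)) None
168 (np.int64(259), np.int64(304)) None
180 (np.int64(260), np.int64(303)) None
192 (np.int64(264), np.int64(299)) None
204 None None
216 None (np.int64(229), np.int64(329))
228 None (np.int64(226), np.int64(333))
240 None (np.int64(230), np.int64(329))
cx 279.7939609328112
```

Request:
{"method": "play_rows", "body": {
  "moves": [
    {"gripper": 0.005, "x": 0, "y": 0.0011, "z": -0.001, "twist": 0.1},
    {"gripper": 0.005, "x": 0, "y": 0.0011, "z": -0.001, "twist": 0.1},
    {"gripper": 0.005, "x": 0, "y": 0.0011, "z": -0.001, "twist": 0.1},
    {"gripper": 0.005, "x": 0, "y": 0.0011, "z": -0.001, "twist": 0.1}
  ]
}}

```text
clock: 6.53
ee_pos: [0.511, -0.0173, 0.0963]
orientation: [[0.076, 0.997, 0.0], [0.997, -0.076, -0.0], [-0.0, 0.0, -1.0]]
ft_force: [0.3, 0.6, -2.7]
gripper_width: 0.0135
finger_force: 49.2
```

```bash
python3 rl.py pics/w6.png | egrep "tcp|centre|roof|0.022 |cx|132|156|228" ; python3 -c "
from h import *
for i in range(3):
    optics.capture('wrist'); s=state(); print(s['ee_pos'],s['orientation'][:2,0],s['ft_force'])"
```

```text
tcp 6.5333 [ 0.51101391 -0.01726452  0.09632759] [ 0.28967597  0.62337099 -2.73247693] 0.013485884430391351
[ 253    0   52  194 9298] z 0.08130581355611709 tool x range 0.03129724112480754 0.12246132432533834
centre line tool y=0.0004*x+-0.00150 -> deg 0.03
roof/bits 2647 [-1.53031681e-02 -3.13921568e-02  1.63670405e-05] [0.02196259 0.0289686  0.01999874]
0.022 -0.015 toolz 7.2 | 0.022 -0.01 toolz -44.2 | 0.022 0.01 toolz -94.9 | 0.022 0.015 toolz 7.4 | 
132 (np.int64(256), np.int64(302)) None
156 (np.int64(256), np.int64(301)) None
228 None (np.int64(226), np.int64(333))
cx 279.7939609328112
[ 0.51094233 -0.01716006  0.09630031] [0.0759177  0.99711409] [-0.58748501  0.7948891  -0.53577563]
[ 0.51094593 -0.01714008  0.09629219] [0.0759256  0.99711349] [ 0.49493016 -0.08344015 -2.17579263]
[ 0.51092598 -0.01713204  0.09629152] [0.07586278 0.99711827] [ 0.69004418 -0.3806266  -1.63192002]
```

The hanger and rail are now within about 0.3 mm and 0.03°, with the hanger origin at about 40.3 mm. I'll thread slowly.

Request:
{"method": "play_rows", "body": {
  "moves": [
    {"gripper": 0.005, "x": 0.004, "y": -0.0003, "z": 0, "twist": 0},
    {"gripper": 0.005, "x": 0.008, "y": -0.0003, "z": 0, "twist": 0},
    {"gripper": 0.005, "x": 0.012, "y": -0.0003, "z": 0, "twist": 0},
    {"gripper": 0.005, "x": 0.015, "y": -0.0003, "z": 0, "twist": 0},
    {"gripper": 0.005, "x": 0.018, "y": -0.0003, "z": 0, "twist": 0},
    {"gripper": 0.005, "x": 0.018, "y": -0.0003, "z": 0, "twist": 0}
  ]
}}

```text
clock: 7.43
ee_pos: [0.512, 0.0016, 0.0963]
orientation: [[0.075, 0.997, 0.0], [0.997, -0.075, 0.0], [0.0, 0.0, -1.0]]
ft_force: [0.0, -0.2, -2.1]
gripper_width: 0.0129
finger_force: 49.2
```

```bash
python3 rl.py pics/w7.png | egrep "tcp|centre|roof|cx|132|156|228"
```

```text
tcp 7.4333 [0.51203209 0.0015599  0.09631349] [ 0.04421633 -0.17411177 -2.11319267] 0.012861747408673692
hanger_tunnel 0.57 [280. 245.] [0.51228506 0.01599989 0.11171161]
centre line tool y=0.0003*x+-0.00095 -> deg 0.02
roof/bits 3346 [-1.53873155e-02 -3.13668837e-02  8.19721977e-05] [0.02998283 0.02903884 0.0199845 ]
132 (np.int64(257), np.int64(303)) None
156 (np.int64(257), np.int64(302)) None
228 None (np.int64(226), np.int64(333))
cx 279.7939609328112
```

Request:
{"method": "play_rows", "body": {
  "moves": [
    {"gripper": 0.005, "x": 0.004, "y": 0, "z": 0, "twist": 0},
    {"gripper": 0.005, "x": 0.008, "y": 0, "z": 0, "twist": 0},
    {"gripper": 0.005, "x": 0.012, "y": 0, "z": 0, "twist": 0},
    {"gripper": 0.005, "x": 0.016, "y": 0, "z": 0, "twist": 0},
    {"gripper": 0.005, "x": 0.02, "y": 0, "z": 0, "twist": 0},
    {"gripper": 0.005, "x": 0.024, "y": 0, "z": 0, "twist": 0},
    {"gripper": 0.005, "x": 0.024, "y": 0, "z": 0, "twist": 0}
  ]
}}

```text
clock: 8.27
ee_pos: [0.5138, 0.0256, 0.0963]
orientation: [[0.075, 0.997, -0.0], [0.997, -0.075, 0.0], [0.0, -0.0, -1.0]]
ft_force: [-0.1, -0.3, -2.5]
gripper_width: 0.0131
finger_force: 49.2
```

```bash
python3 rl.py pics/w8.png | egrep "tcp|centre|roof|cx|132|156|228"
```

```text
tcp 8.2667 [0.51381756 0.02562861 0.09629985] [-0.08355283 -0.25558823 -2.53350729] 0.013148107060600886
centre line tool y=-0.0004*x+-0.00085 -> deg -0.02
roof/bits 3346 [-1.50028777e-02 -3.13855435e-02  4.94804355e-05] [0.02999152 0.02907053 0.0199582 ]
132 (np.int64(257), np.int64(303)) None
156 (np.int64(257), np.int64(302)) None
228 None (np.int64(226), np.int64(333))
cx 279.7939609328112
```

Request:
{"method": "play_rows", "body": {
  "moves": [
    {"gripper": 0.005, "x": 0.005, "y": 0, "z": 0, "twist": 0},
    {"gripper": 0.005, "x": 0.01, "y": 0, "z": 0, "twist": 0},
    {"gripper": 0.005, "x": 0.015, "y": 0, "z": 0, "twist": 0},
    {"gripper": 0.005, "x": 0.02, "y": 0, "z": 0, "twist": 0},
    {"gripper": 0.005, "x": 0.025, "y": 0, "z": 0, "twist": 0},
    {"gripper": 0.005, "x": 0.03, "y": 0, "z": 0, "twist": 0},
    {"gripper": 0.005, "x": 0.03, "y": 0, "z": 0, "twist": 0},
    {"gripper": 0.005, "x": 0.03, "y": 0, "z": 0, "twist": 0}
  ]
}}

```text
clock: 9.18
ee_pos: [0.5161, 0.0551, 0.0963]
orientation: [[0.075, 0.997, -0.0], [0.997, -0.075, -0.0], [-0.0, -0.0, -1.0]]
ft_force: [-0.1, -0.9, -1.1]
gripper_width: 0.0132
finger_force: 49.2
```

```bash
python3 rl.py pics/w9.png | egrep "tcp|centre|roof|cx|132|156|228"; python3 - <<'E'
from h import *
s=state(); p=optics.capture("wrist"); W=cloud(p,s); L=(W-s["ee_pos"])@s["orientation"]; hsv=cv2.cvtColor(p["frame"],cv2.COLOR_BGR2HSV)
m=(np.abs(L[...,1])<.011)&(L[...,0]>.02)&(W[...,2]>.075)&(W[...,2]<.1)&(hsv[...,1]>120)
print(m.sum(), L[m].min(0) if m.sum() else "",L[m].max(0) if m.sum() else "")
p=optics.capture("top"); W=cloud(p); L=(W-s["ee_pos"])@s["orientation"]; hsv=cv2.cvtColor(p["frame"],cv2.COLOR_BGR2HSV)
m=(np.abs(L[...,1])<.011)&(L[...,0]>.03)&(L[...,0]<.2)&(W[...,2]>.075)&(W[...,2]<.12)&(hsv[...,1]>130)
print(m.sum(),np.c_[np.round(L[m]*1000),hsv[m]].astype(int).tolist())
E
```

```text
tcp 9.1833 [0.51611575 0.05506648 0.0963113 ] [-0.0624079  -0.87040833 -1.12489466] 0.01321833927294394
[ 254    0   53  213 9445] z 0.08137932990541114 tool x range 0.020766588111226083 0.12231565060640215
centre line tool y=0.0007*x+-0.00098 -> deg 0.04
roof/bits 3346 [-1.57080966e-02 -3.12075916e-02  6.05601939e-05] [0.02999567 0.02892025 0.01999859]
132 (np.int64(257), np.int64(303)) None
156 (np.int64(257), np.int64(302)) None
228 None (np.int64(226), np.int64(333))
cx 279.7939609328112
1009 [ 0.07735384 -0.00721651  0.00684703] [0.09511164 0.00513131 0.01652136]
62 [[165, 9, -2, 2, 213, 134], [163, 10, 0, 1, 243, 133], [160, 10, 0, 2, 251, 130], [157, 10, -2, 1, 223, 137], [155, 11, 1, 1, 243, 132], [149, 11, -3, 0, 243, 104], [165, 6, -2, 1, 219, 129], [162, 7, 2, 2, 243, 133], [160, 8, 3, 1, 229, 135], [157, 8, 0, 1, 240, 134], [154, 8, 0, 1, 240, 133], [152, 9, 3, 1, 242, 133], [149, 9, 3, 1, 227, 108], [136, 11, 3, 10, 131, 35], [167, 3, -3, 5, 142, 124], [165, 5, 5, 1, 228, 131], [161, 3, -4, 0, 234, 135], [159, 5, 1, 1, 247, 133], [156, 5, -1, 1, 236, 136], [153, 5, -4, 1
[... 446 characters left out ...]
0, -1, 1, 231, 129], [148, 1, 5, 1, 150, 73], [165, -5, -2, 2, 184, 132], [164, -4, 4, 0, 236, 132], [160, -4, -2, 0, 238, 135], [158, -4, 0, 1, 231, 136], [155, -3, 2, 0, 231, 138], [153, -2, 3, 1, 233, 137], [150, -3, -2, 1, 237, 131], [148, -1, 8, 3, 146, 68], [166, -7, 2, 1, 190, 133], [163, -7, 2, 0, 245, 129], [161, -6, 4, 2, 243, 133], [157, -6, 0, 1, 234, 134], [155, -6, -1, 1, 233, 138], [152, -6, 0, 0, 245, 134], [149, -6, -6, 1, 239, 126], [148, -3, 9, 5, 147, 73], [166, -9, 6, 1, 205, 127], [162, -9, 1, 1, 232, 135], [160, -9, -1, 1, 232, 134], [157, -9, -1, 0, 229, 136], [154, -9, -4, 1, 233, 136], [152, -8, 1, 1, 231, 136], [149, -8, -3, 1, 218, 117], [149, -11, 0, 3, 217, 94]]
```

Step 1 should be satisfied, with the hanger at rail y ≈ -58 mm. The catch spans tool x 77–95 mm and the red block starts at about 148 mm. That gives u ≈ 36.5 mm, ramp contact at about +53 mm of travel and the buffer at about +115 mm.

Request:
{"method": "play_rows", "body": {
  "moves": [
    {"gripper": 0.005, "x": 0.006, "y": 0, "z": 0, "twist": 0},
    {"gripper": 0.005, "x": 0.012, "y": 0, "z": 0, "twist": 0},
    {"gripper": 0.005, "x": 0.018, "y": 0, "z": 0, "twist": 0},
    {"gripper": 0.005, "x": 0.024, "y": 0, "z": 0, "twist": 0},
    {"gripper": 0.005, "x": 0.03, "y": 0, "z": 0, "twist": 0},
    {"gripper": 0.005, "x": 0.036, "y": 0, "z": 0, "twist": 0},
    {"gripper": 0.005, "x": 0.042, "y": 0, "z": 0, "twist": 0},
    {"gripper": 0.005, "x": 0.046, "y": 0, "z": 0, "twist": 0},
    {"gripper": 0.005, "x": 0.046, "y": 0, "z": 0, "twist": 0}
  ]
}}

```text
clock: 10.28
ee_pos: [0.5196, 0.1015, 0.0963]
orientation: [[0.075, 0.997, -0.0], [0.997, -0.075, 0.0], [0.0, -0.0, -1.0]]
ft_force: [0.2, 0.3, -2.8]
gripper_width: 0.0138
finger_force: 49.2
```

```bash
python3 rl.py pics/w10.png | egrep "tcp|centre|roof|cx|132|156|228"
```

```text
tcp 10.2833 [0.51959866 0.10152014 0.0962917 ] [ 0.18784286  0.3052885  -2.76052979] 0.013780316229856676
centre line tool y=-0.0007*x+-0.00083 -> deg -0.04
roof/bits 3359 [-1.54831222e-02 -3.14028349e-02  3.96037180e-05] [0.02999844 0.02884593 0.01996807]
132 (np.int64(257), np.int64(303)) None
156 (np.int64(257), np.int64(302)) None
228 None (np.int64(226), np.int64(333))
cx 279.7939609328112
```

Request:
{"method": "play_rows", "body": {
  "moves": [
    {"gripper": 0.005, "x": 0.003, "y": 0, "z": 0.0004, "twist": 0},
    {"gripper": 0.005, "x": 0.006, "y": 0, "z": 0.0004, "twist": 0},
    {"gripper": 0.005, "x": 0.009, "y": 0, "z": 0.0004, "twist": 0},
    {"gripper": 0.005, "x": 0.012, "y": 0, "z": 0.0004, "twist": 0},
    {"gripper": 0.005, "x": 0.015, "y": 0, "z": 0.0004, "twist": 0},
    {"gripper": 0.005, "x": 0.018, "y": 0, "z": 0.0004, "twist": 0},
    {"gripper": 0.005, "x": 0.021, "y": 0, "z": 0.0004, "twist": 0},
    {"gripper": 0.005, "x": 0.024, "y": 0, "z": 0.0004, "twist": 0},
    {"gripper": 0.005, "x": 0.027, "y": 0, "z": 0.0004, "twist": 0},
    {"gripper": 0.005, "x": 0.03, "y": 0, "z": 0.0004, "twist": 0},
    {"gripper": 0.005, "x": 0.03, "y": 0, "z": 0.0004, "twist": 0}
  ]
}}

```text
clock: 11.45
ee_pos: [0.5221, 0.1313, 0.096]
orientation: [[0.076, 0.997, 0.0], [0.997, -0.076, 0.001], [0.001, 0.0, -1.0]]
ft_force: [-0.0, 0.2, -0.2]
gripper_width: 0.0135
finger_force: 49.4
```

```bash
python3 - <<'E'
from h import *
s=state(); R=s["orientation"]; p=optics.capture("wrist"); W=cloud(p,s); L=(W-s["ee_pos"])@R; hsv=cv2.cvtColor(p["frame"],cv2.COLOR_BGR2HSV)
print(s["ee_pos"],"tool force",R.T@s["ft_force"])
m=(hsv[...,0]<12)&(hsv[...,1]>150)&(W[...,2]>.086)&(np.abs(L[...,1])<.03)&(L[...,0]>.03)
for lo in (.03,.05,.06,.07,.08): print(lo,[(np.sum(m&(L[...,0]>lo)&(L[...,0]<lo+.01)))])
if m.sum(): print("red",np.percentile(L[m],[1,50,99],axis=0))
E
```

```text
[0.52205404 0.13127926 0.09602594] tool force [ 0.17928815 -0.06295147  0.21072096]
0.03 [np.int64(0)]
0.05 [np.int64(0)]
0.06 [np.int64(15)]
0.07 [np.int64(1374)]
0.08 [np.int64(1850)]
red [[ 0.07208624 -0.01745415 -0.0010056 ]
 [ 0.08193333 -0.00087966  0.00083255]
 [ 0.0914148   0.01553595  0.00281474]]
```

Force is low and the hanger is riding over the catch. The red block starts 71.5 mm ahead, so the buffer should be about 37 mm on. I'll advance 32 mm and then feel for it.

Request:
{"method": "play_rows", "body": {
  "moves": [
    {"gripper": 0.005, "x": 0.003, "y": 0, "z": 0, "twist": 0},
    {"gripper": 0.005, "x": 0.006, "y": 0, "z": 0, "twist": 0},
    {"gripper": 0.005, "x": 0.009, "y": 0, "z": 0, "twist": 0},
    {"gripper": 0.005, "x": 0.012, "y": 0, "z": 0, "twist": 0},
    {"gripper": 0.005, "x": 0.015, "y": 0, "z": 0, "twist": 0},
    {"gripper": 0.005, "x": 0.018, "y": 0, "z": 0, "twist": 0},
    {"gripper": 0.005, "x": 0.021, "y": 0, "z": 0, "twist": 0},
    {"gripper": 0.005, "x": 0.024, "y": 0, "z": 0, "twist": 0},
    {"gripper": 0.005, "x": 0.027, "y": 0, "z": 0, "twist": 0},
    {"gripper": 0.005, "x": 0.03, "y": 0, "z": 0, "twist": 0},
    {"gripper": 0.005, "x": 0.032, "y": 0, "z": 0, "twist": 0},
    {"gripper": 0.005, "x": 0.032, "y": 0, "z": 0, "twist": 0}
  ]
}}

```text
clock: 12.5
ee_pos: [0.5243, 0.163, 0.0959]
orientation: [[0.076, 0.997, 0.0], [0.997, -0.076, 0.0], [0.001, 0.0, -1.0]]
ft_force: [-0.7, 1.3, 0.6]
gripper_width: 0.0132
finger_force: 49.4
```

```bash
cat > fs.py <<'E'
from h import *
F=[];
for i in range(4): s=state(); F.append(s["orientation"].T@s["ft_force"]); p=optics.capture("wrist")
R=s["orientation"]; W=cloud(p,s); L=(W-s["ee_pos"])@R; hsv=cv2.cvtColor(p["frame"],cv2.COLOR_BGR2HSV)
print(s["clock"],s["ee_pos"],"tool force",np.round(F,1).tolist(),"yaw",np.degrees(np.arctan2(R[1,0],R[0,0])))
m=(hsv[...,0]<12)&(hsv[...,1]>150)&(W[...,2]>.086)&(np.abs(L[...,1])<.02)&(L[...,0]>.026)&(L[...,0]<.1)
if m.sum(): print("red",m.sum(),np.percentile(L[m],[1,50,99],axis=0)[:,0])
E
python3 fs.py
```

```text
12.65 [0.52434829 0.16267889 0.09593413] tool force [[1.3, -0.8, -0.6], [1.3, -0.1, 0.1], [0.3, -0.6, -0.4], [1.0, -0.0, 0.3]] yaw 85.65122135943574
red 2949 [0.04120196 0.05126912 0.060457  ]
```

Request:
{"method": "play_rows", "body": {
  "moves": [
    {"gripper": 0.005, "x": 0.0015, "y": 0, "z": 0, "twist": 0},
    {"gripper": 0.005, "x": 0.003, "y": 0, "z": 0, "twist": 0},
    {"gripper": 0.005, "x": 0.004, "y": 0, "z": 0, "twist": 0},
    {"gripper": 0.005, "x": 0.004, "y": 0, "z": 0, "twist": 0},
    {"gripper": 0.005, "x": 0.004, "y": 0, "z": 0, "twist": 0}
  ]
}}

```text
clock: 13.12
ee_pos: [0.5247, 0.1664, 0.0959]
orientation: [[0.076, 0.997, 0.0], [0.997, -0.076, 0.0], [0.0, 0.0, -1.0]]
ft_force: [0.9, -0.2, -0.5]
gripper_width: 0.0132
finger_force: 49.4
```

```bash
python3 fs.py
```

```text
13.2667 [0.52465667 0.16639194 0.09592434] tool force [[-0.1, 0.9, 0.5], [-0.1, -0.7, 1.1], [-0.4, -0.1, -0.6], [-0.4, -0.2, -0.3]] yaw 85.6440626917452
red 2954 [0.03760435 0.0476207  0.05692631]
```

Request:
{"method": "play_rows", "body": {
  "moves": [
    {"gripper": 0.005, "x": 0.001, "y": 0, "z": 0, "twist": 0},
    {"gripper": 0.005, "x": 0.002, "y": 0, "z": 0, "twist": 0},
    {"gripper": 0.005, "x": 0.002, "y": 0, "z": 0, "twist": 0}
  ]
}}

```text
clock: 13.57
ee_pos: [0.5248, 0.1684, 0.0959]
orientation: [[0.076, 0.997, -0.0], [0.997, -0.076, -0.0], [-0.0, -0.0, -1.0]]
ft_force: [-0.3, -0.8, -0.4]
gripper_width: 0.0131
finger_force: 49.4
```

```bash
python3 fs.py
```

```text
13.7167 [0.52476912 0.16840978 0.09590513] tool force [[-0.8, -0.3, 0.4], [-0.8, 0.9, -0.0], [-1.0, 0.9, 0.9], [0.0, 0.1, 0.3]] yaw 85.64958750874229
red 2952 [0.03562328 0.04571832 0.05492396]
```

Request:
{"method": "play_rows", "body": {
  "moves": [
    {"gripper": 0.005, "x": 0.001, "y": 0, "z": 0, "twist": 0},
    {"gripper": 0.005, "x": 0.001, "y": 0, "z": 0, "twist": 0}
  ]
}}

```text
clock: 13.93
ee_pos: [0.5249, 0.1694, 0.0959]
orientation: [[0.076, 0.997, -0.0], [0.997, -0.076, -0.0], [-0.0, -0.0, -1.0]]
ft_force: [-0.3, -0.2, -0.6]
gripper_width: 0.0131
finger_force: 49.4
```

```bash
python3 fs.py
```

```text
14.0833 [0.52487611 0.16936734 0.09590649] tool force [[-0.2, -0.3, 0.6], [0.6, 0.5, 0.1], [-0.2, -0.6, 0.3], [-0.8, -0.4, -0.1]] yaw 85.64647561534517
red 2937 [0.03470118 0.04484733 0.05395581]
```

Request:
{"method": "play_rows", "body": {
  "moves": [
    {"gripper": 0.005, "x": 0.001, "y": 0, "z": 0, "twist": 0},
    {"gripper": 0.005, "x": 0.001, "y": 0, "z": 0, "twist": 0}
  ]
}}

```text
clock: 14.3
ee_pos: [0.5249, 0.1702, 0.0959]
orientation: [[0.076, 0.997, -0.0], [0.997, -0.076, -0.0], [-0.0, -0.0, -1.0]]
ft_force: [0.8, -1.1, -0.8]
gripper_width: 0.0133
finger_force: 49.4
```

```bash
python3 fs.py
```

```text
14.45 [0.52493384 0.1702248  0.09590482] tool force [[-1.0, 0.9, 0.8], [-1.2, -0.3, 1.6], [-2.0, 0.0, -0.1], [-1.7, -0.0, 0.2]] yaw 85.64735575294775
red 2921 [0.03375498 0.04407472 0.05309755]
```

Request:
{"method": "play_rows", "body": {
  "moves": [
    {"gripper": 0.005, "x": 0.001, "y": 0, "z": 0, "twist": 0},
    {"gripper": 0.005, "x": 0.001, "y": 0, "z": 0, "twist": 0}
  ]
}}

```text
clock: 14.67
ee_pos: [0.525, 0.1709, 0.0959]
orientation: [[0.076, 0.997, -0.0], [0.997, -0.076, -0.001], [-0.001, -0.0, -1.0]]
ft_force: [0.1, -3.4, -0.2]
gripper_width: 0.0134
finger_force: 49.5
```

```bash
python3 fs.py
```

```text
14.8167 [0.52499388 0.17093586 0.09592919] tool force [[-3.4, 0.3, 0.2], [-3.5, -1.0, 0.5], [-4.9, 0.4, 0.0], [-5.1, 0.5, -0.6]] yaw 85.6511399508527
red 2902 [0.03322158 0.04332974 0.05241724]
```

The buffer is felt at about 5 N, with the force rising as expected. I'll push on gently to about 10 N.

Request:
{"method": "play_rows", "body": {
  "moves": [
    {"gripper": 0.005, "x": 0.001, "y": 0, "z": 0, "twist": 0},
    {"gripper": 0.005, "x": 0.001, "y": 0, "z": 0, "twist": 0}
  ]
}}

```text
clock: 15.03
ee_pos: [0.5251, 0.1719, 0.0959]
orientation: [[0.076, 0.997, -0.0], [0.997, -0.076, -0.001], [-0.001, -0.0, -1.0]]
ft_force: [-0.4, -6.0, 0.6]
gripper_width: 0.0134
finger_force: 49.5
```

```bash
python3 fs.py
```

```text
15.1833 [0.52508035 0.17187121 0.09588077] tool force [[-6.0, 0.1, -0.6], [-4.7, 0.9, -0.1], [-5.0, -0.0, -0.4], [-5.3, -0.1, 0.2]] yaw 85.65503877544825
red 2899 [0.03224512 0.04252722 0.05148316]
```

```bash
cat >> fs.py <<'E'
k=(np.abs(L[...,1])<.034)&(np.abs(L[...,1])>.019)&(L[...,0]>.0)&(L[...,0]<.027)&(L[...,2]>-.002)&(L[...,2]<.016)
print("flank front",k.sum(),np.percentile(L[k],[90,99,100],axis=0)[:,0], "bits top z",np.percentile(L[k][:,2],[1,10]))
y=(hsv[...,0]>18)&(hsv[...,0]<36)&(hsv[...,1]>120)&(hsv[...,2]>60)&(np.abs(L[...,0])<.03)&(np.abs(L[...,1])<.012)&(L[...,2]<.012)
print("fin",y.sum(),np.percentile(L[y],[1,50,99],axis=0).tolist())
E
python3 fs.py; python3 - <<'E'
from h import *
p=optics.capture("side"); f=p["frame"]; cv2.imwrite("pics/s2.png",cv2.resize(f[190:310,250:390],None,fx=5,fy=5,interpolation=cv2.INTER_CUBIC))
E
```

```text
15.3833 [0.52507346 0.17186851 0.09588983] tool force [[-5.3, -0.1, -0.2], [-6.2, 0.2, -1.2], [-5.1, 0.2, -0.4], [-5.9, 0.9, -1.1]] yaw 85.65289938489899
red 2898 [0.03229933 0.04263823 0.05149122]
flank front 404 [0.01605285 0.02126203 0.02158877] bits top z [0.00601784 0.00834382]
fin 2863 [[-0.014752648414771103, -0.00767301057667655, -0.029715119128134408], [0.006655457061721856, -0.0008434476793718684, -0.02801873021228114], [0.014771024679585257, 0.005829508178115259, 0.005927450219208784]]
```

View pics/s2.png

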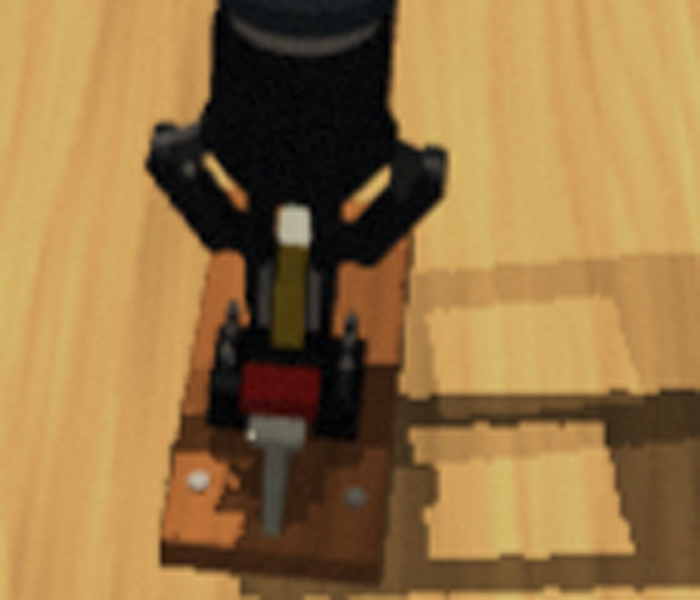

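The side view shows the hanger level on the rail, with its flanks at about (285,390) in the crop, tight against the red stop. The catch is hidden. The squeeze is about 1.4 mm so far, so I need roughly another millimetre.

Request:
{"method": "play_rows", "body": {
  "moves": [
    {"gripper": 0.005, "x": 0.0005, "y": 0, "z": 0, "twist": 0},
    {"gripper": 0.005, "x": 0.001, "y": 0, "z": 0, "twist": 0}
  ]
}}

```text
clock: 15.65
ee_pos: [0.5251, 0.1722, 0.0959]
orientation: [[0.076, 0.997, -0.0], [0.997, -0.076, -0.002], [-0.002, -0.0, -1.0]]
ft_force: [-0.5, -9.6, 1.8]
gripper_width: 0.0134
finger_force: 49.5
```

```bash
python3 fs.py
```

```text
15.8 [0.5251183  0.17208759 0.09590819] tool force [[-9.6, 0.2, -1.7], [-9.3, 0.2, -2.0], [-9.1, 0.5, -1.6], [-8.7, -0.2, -1.3]] yaw 85.6640862425506
red 2909 [0.03177958 0.04215103 0.05122265]
flank front 412 [0.01602372 0.02110329 0.02186795] bits top z [0.00579923 0.00785863]
fin 2857 [[-0.01476146995965207, -0.007662346934571607, -0.029652491475913183], [0.006580934613576415, -0.0008434579064505592, -0.02801361244392938], [0.014797128834777866, 0.005842773758946798, 0.005866943645782321]]
```

Request:
{"method": "play_rows", "body": {
  "moves": [
    {"gripper": 0.005, "x": 0.0003, "y": 0, "z": 0, "twist": 0},
    {"gripper": 0.005, "x": 0.0006, "y": 0, "z": 0, "twist": 0}
  ]
}}

```text
clock: 16.02
ee_pos: [0.5252, 0.1724, 0.0959]
orientation: [[0.076, 0.997, -0.0], [0.997, -0.076, -0.002], [-0.002, -0.0, -1.0]]
ft_force: [-1.7, -9.9, 1.4]
gripper_width: 0.0135
finger_force: 49.5
```

```bash
python3 fs.py
```

```text
16.1667 [0.52512139 0.17239126 0.09590944] tool force [[-10.0, -0.9, -1.3], [-9.5, 0.0, -1.2], [-10.2, 0.4, -1.9], [-9.2, 0.3, -1.9]] yaw 85.66283006190073
red 2899 [0.03179202 0.04202447 0.05096533]
flank front 412 [0.0160136  0.02141052 0.02162107] bits top z [0.00611934 0.00795879]
fin 2854 [[-0.014673063441190407, -0.0076639354941110535, -0.02958104160681618], [0.0064725433997571465, -0.0008439316331479666, -0.028034927693707617], [0.014783160183284223, 0.005841929471660412, 0.00584802652607959]]
```

Request:
{"method": "play_rows", "body": {
  "moves": [
    {"gripper": 0.005, "x": 0.0003, "y": 0, "z": 0, "twist": 0},
    {"gripper": 0.005, "x": 0.0006, "y": 0, "z": 0, "twist": 0}
  ]
}}

```text
clock: 16.38
ee_pos: [0.5252, 0.1728, 0.0959]
orientation: [[0.076, 0.997, -0.001], [0.997, -0.076, -0.003], [-0.003, -0.0, -1.0]]
ft_force: [-0.6, -11.4, 2.1]
gripper_width: 0.0133
finger_force: 49.6
```

```bash
python3 fs.py
```

```text
16.5333 [0.52517001 0.17267476 0.09593223] tool force [[-11.4, 0.2, -2.1], [-11.0, -0.1, -1.4], [-11.2, -0.6, -1.6], [-10.2, -0.5, -2.4]] yaw 85.66454506528986
red 2899 [0.03127373 0.0416726  0.05066298]
flank front 404 [0.01597445 0.02075687 0.02159209] bits top z [0.00620463 0.00814617]
fin 2866 [[-0.01477787679977954, -0.0076630688640678644, -0.029681550081649577], [0.006488041111802395, -0.0008432536558145091, -0.0280556307373487], [0.014774900455350345, 0.005846064598407667, 0.005745303874378732]]
```

Request:
{"method": "play_rows", "body": {
  "moves": [
    {"gripper": 0.005, "x": -0.002, "y": 0, "z": 0, "twist": 0},
    {"gripper": 0.005, "x": -0.0035, "y": 0, "z": 0, "twist": 0},
    {"gripper": 0.005, "x": -0.0045, "y": 0, "z": 0, "twist": 0},
    {"gripper": 0.005, "x": -0.0045, "y": 0, "z": 0, "twist": 0}
  ]
}}

```text
clock: 16.92
ee_pos: [0.5251, 0.1715, 0.0958]
orientation: [[0.076, 0.997, 0.001], [0.997, -0.076, 0.003], [0.003, 0.0, -1.0]]
ft_force: [1.1, 5.2, -2.8]
gripper_width: 0.0129
finger_force: 49.1
```

```bash
python3 fs.py
```

```text
17.0667 [0.52504186 0.17152842 0.09582386] tool force [[5.2, 0.7, 2.9], [5.8, 0.3, 2.6], [5.6, 0.6, 3.0], [5.1, 0.9, 3.1]] yaw 85.65020633571937
red 2908 [0.03212405 0.04266864 0.05181463]
flank front 415 [0.01612511 0.02128061 0.02188565] bits top z [0.0057601  0.00821045]
fin 2870 [[-0.0147297275748913, -0.007678339950259053, -0.029586845938118268], [0.00662306744612794, -0.0008438485672169708, -0.028024647011999086], [0.01487358548466226, 0.005801653529766327, 0.005485075791587364]]
```

The hanger resists being pulled back with about 5.5 N and the TCP stays at y = 0.1715, so the catch has snapped up behind it. I'll relax the pull, settle the hanger, release and retract.

Request:
{"method": "play_rows", "body": {
  "moves": [
    {"gripper": 0.005, "x": 0.0015, "y": 0, "z": 0.0003, "twist": 0},
    {"gripper": 0.005, "x": 0.002, "y": 0, "z": 0.0007, "twist": 0},
    {"gripper": 0.005, "x": 0.002, "y": 0, "z": 0.0007, "twist": 0},
    {"gripper": 0.05, "x": 0.002, "y": 0, "z": 0.0007, "twist": 0},
    {"gripper": 0.05, "x": 0.002, "y": 0, "z": 0.0007, "twist": 0},
    {"gripper": 0.05, "x": 0.002, "y": 0, "z": 0.0007, "twist": 0},
    {"gripper": 0.05, "x": 0.002, "y": 0, "z": 0.0007, "twist": 0},
    {"gripper": 0.05, "x": 0.002, "y": 0, "z": -0.01, "twist": 0},
    {"gripper": 0.05, "x": 0.002, "y": 0, "z": -0.03, "twist": 0},
    {"gripper": 0.05, "x": 0.002, "y": 0, "z": -0.06, "twist": 0},
    {"gripper": 0.05, "x": -0.02, "y": 0, "z": -0.1, "twist": 0},
    {"gripper": 0.05, "x": -0.05, "y": 0, "z": -0.12, "twist": 0},
    {"gripper": 0.05, "x": -0.05, "y": 0, "z": -0.12, "twist": 0},
    {"gripper": 0.05, "x": -0.05, "y": 0, "z": -0.12, "twist": 0}
  ]
}}

```text
clock: 18.28
ee_pos: [0.5223, 0.1192, 0.2184]
orientation: [[0.078, 0.997, 0.005], [0.997, -0.078, 0.0], [0.001, 0.005, -1.0]]
ft_force: [-0.0, 0.3, -0.2]
gripper_width: 0.0504
finger_force: 0.0
```

```bash
python3 - <<'E'
from h import *
s=state(); R=s["orientation"]; p=optics.capture("wrist"); f=p["frame"]; W=cloud(p,s); hsv=cv2.cvtColor(f,cv2.COLOR_BGR2HSV)
print(s["clock"],s["ee_pos"],s["ft_force"])
d=np.array([.0758,.9971]); m0=np.array([.51102,-.0172])-.131*-d  # rail origin estimate
x=(W[...,:2]-m0)@np.array([d[1],-d[0]]); y=(W[...,:2]-m0)@d
yl=(hsv[...,0]>18)&(hsv[...,0]<36)&(hsv[...,1]>120)&(hsv[...,2]>60)&(W[...,2]>.119)&(W[...,2]<.135)&(np.abs(x)<.02)
if yl.sum():
    print("fin top",yl.sum(),"z",np.median(W[yl][:,2]),"x",x[yl].min(),x[yl].max(),"y",y[yl].min(),y[yl].max()); print(cv2.minAreaRect((np.c_[x[yl],y[yl]]*1000).astype(np.float32)))
o=(hsv[...,0]<14)&(hsv[...,1]>150)&(np.abs(x)<.012)&(y>-.02)&(y<.05)&(W[...,2]>.079)&(W[...,2]<.1)
if o.sum(): print("catch",o.sum(),"y",np.percentile(y[o],[1,99]),"z",np.percentile(W[o][:,2],[1,50,98]))
cv2.imwrite("pics/end.png",f)
E
```

```text
18.2833 [0.52225717 0.11918112 0.21842541] [-0.02930054  0.30749342 -0.18237608]
fin top 715 z 0.12363105828004914 x -0.008030594381710384 0.005385635109022465 y 0.0425584732697308 0.07244476095558085
((-1.282484531402588, 57.490692138671875), (29.87148094177246, 13.416685104370117), 89.83647918701172)
catch 183 y [0.02059893 0.0354353 ] z [0.08061166 0.08457217 0.08749496]
```

View pics/end.png

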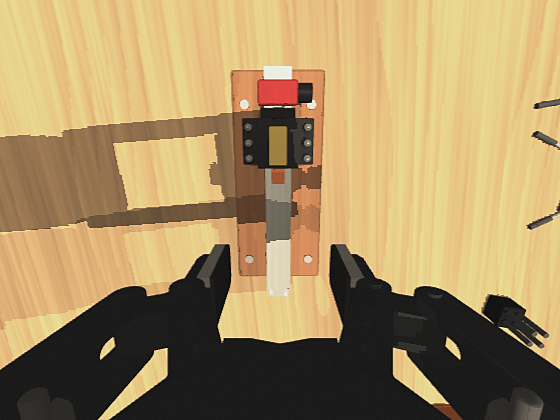

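The final picture shows the hanger seated and level at (278,142) against the stop. The orange catch has risen behind it at (278,176), reaching about 87.5 mm against 88 mm fully up. The gripper is clear of everything.

```bash
python3 -c "
from cell import order
print(order.close_job())"
```

```text
the job is handed in; nothing more can be done
None
```

The hanger is on the rail past the catch, which has snapped up behind it; it sits level against the stop and is let go, and I handed the job in at about 18 s (no verdict was returned).

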